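# Lock the crank on a kitchen mill with its linchpin

### The arm

A 6-joint arm with a two-finger parallel gripper is mounted at the origin on the work surface. World frame = base frame: x ahead of the robot, y to its left, z up, the work surface at z = 0. Lengths are in mm, angles in rad, forces in N, time in s.
With the tool pointing down it reaches from about 350 to 875 mm from the base axis. Payload 4.2 kg.
Tool frame: the origin (TCP) lies at the very end of the fingers, on their centre line; the grasp point (between the pads) lies 19 mm behind it; z points along the fingers, y is the line along which they close (so a half turn about z gives the same grasp; the last joint's range is limited). The gripper opens to 85 mm and grips with 20 to 120 N. Pads are 22 mm wide; open, the fingers measure 114 mm over their backs; the gripper's body (76 mm by 85 mm) begins 54 mm behind the grasp point. The pads swing forward as they close: fully open they stand 13 mm farther back than shut.
Start: joints at [1.523, 0.385, 0.008, 0, -1.194, -0.259], TCP at [188.724, 595.804, 231.312] pointing down, gripper open.
Joint ranges: [-3.14, 3.14], [-1.21, 2.06], [-1.07, 1.41], [-3.16, 2.05], [-2.99, -0.16], [-3.1, 3.1]. Speed limits (rad/s): [2.79, 2.79, 3.14, 3.14, 3.14, 3.14].

### API

Orientations are given as a unit quaternion [x, y, z, w].
In Python, from bench import arm, optics gives the robot as it stands. The module is installed in compiled form; this text tells all that it offers.
- The arm moves only by the tool step_arm, never from a script. Its argument "motion" is a list of rows, each an object with "dr": the turn, a rotation vector about the tool's x, y, z in units of 8 degrees (1.0 is 8 degrees), a list of three; "slide": the shift along the tool's x, y, z in mm, a list of three; "jaw": the finger opening in mm, from 0 to 85.4. A call has exactly 8 rows; each row is the pose to reach, as a shift and turn from the pose commanded when the call began, along the tool's axes at that moment; what a row does not reach only later rows make up. A row lasts 1/8 s, in which the tool goes at most 62.5 mm and 10.7 degrees, less where a joint would pass 70% of its speed; a pose out of reach is approached as far as the arm can. A call with a gripper value outside its range is refused whole. The fingers move at their own pace and stop on an object; the grip force is fixed at half the most. Time passes only in rows, so rows that repeat a pose let the fingers close, or fill a call up. It gives the time, the measured TCP pose, the force, the opening and the grip force at its end, in the units of the state.
- arm.read_state(): the state, without advancing time (a new reading comes with each control period).
- optics.get_image(name): name is "scene" or "top"; returns the picture (480x640x3 uint8, blue, green, red); there is no depth.
- optics.camera_info(name): a dict with "camera_matrix" (3x3 intrinsics, pixels), "k1" (the pictures are not rectified: a ray, as slopes to the right and down, at radius r is drawn at 1 + k1 r^2 times it, then the intrinsics apply), "view" (4x4, takes a point from world to camera coordinates). Camera axes: x right, y up, looking along -z (the intrinsics and any distortion apply to the point x, -y, -z); pixel columns grow to the right and rows downward; lengths in mm; the calibration is good to about 2 mm. A picture is of the moment at which its call begins. camera_info takes no time and is no camera call.
- arm.job_done(): hands the job in; it is judged then, once.
The state is a dict: "clock": time; "joints": joint angles; "joint_vel": joint speeds; "joint_efforts": joint torques, N m; "position": TCP position; "ee_rot": TCP orientation; "contact_force": force on the tool from outside, world axes, zero at the start; "wrist_torque": the same for the moment, N m; "gripper_width": finger opening in mm; "grasp_force": force on a finger pad.
Only numpy, scipy, OpenCV 4.12 (cv2) and the standard library are available. Lean on these libraries where they do the work, as an engineer would, in place of code of your own. Each camera call takes 0.05 s, during which the arm holds its last target. There are 200 camera calls.

### The job

The crank of the hand mill has just been put back after washing: take the linchpin from the wooden block, feel for the cross hole in the mill's square drive bar and push the pin gently, straight down and fully home, with its ring on the crank's side. Then swing the ring over the bar's free end as far as it goes, so that it locks, and let go with the pin still fully home. Never force the pin, which bends when pressed hard on the steel, and leave the mug, jar and spatula alone.

Things in the scene. Friction and masses are not known exactly. Their poses are not given: they have to be found in the camera images.
- bar_ref (a point): A fixed point of the mill, on the centre line of the flat top of its level drive bar, 126 mm above the worktop. x along the bar to its free end, y across, z up. The bar has unmeasured end play: the cross hole is somewhere 4 to 28 mm from here along +x, exactly on the centre line, and stays put (20 N along the bar shifts it). The bar's end is 28 mm beyond the hole.
- bar_under (a point): 22 mm below bar_ref, at the underside of the square steel bar (22 by 22 mm). The vertical cross hole goes right through, 11.5 mm wide, mouth not flared, dark and visible from above. A sprung ball stands out of its wall 12 mm down: from there the pin needs a push of about 2 to 8 N, and friction then holds it.
- mill: Hand mill fixed to the worktop, origin under its housing, axes as bar_ref (159 mm out along x). White housing 100 mm wide, 140 mm high, its face 124 mm behind bar_ref; metal hopper, 116 mm wide, rim 131 mm behind bar_ref, top at 226 mm. Red crank hub 14 to 38 mm behind the hole (29 mm square, 3.5 mm higher than the bar); arm and black handle hang below.
- pin_head (a point): Grip point in the linchpin's upright yellow head, 26 mm above pin_collar. Pin and ring weigh about 0.11 kg. The head is a box 14 mm (x) by 16 mm (y), from 4 to 36 mm above pin_collar: grip its x faces (fingers closing along x). Pin axes: z up the pin, y along the ring's hinge; the ring starts on the -x side. At the start the pin stands in the block.
- pin_collar (a point): Centre of the underside of the pin's round collar (22 mm across, 4 mm thick), which bears on the bar's top when fully home. Axes as pin_head. Below it the steel shank, 10 mm thick, ends 36 mm down; its last 5 mm taper to 7 mm. It bends if the forces between it and the mill add up to over 40 N, sideways wedging included.
- ring (a joint): Angle of the wire ring about its hinge (along the pin's y, 9 mm above pin_collar), rad: 0 = level on the pin's -x side, 1.57 = up, 3.14 = level on the +x side, 3.5 = end stop, locked. Stiff (0.03 N m), stays where left; starts at 0.4 to 0.6. 40 mm between the centres of its 5 mm side wires: it clears the bar if the pin's x is within 9 degrees of the bar's.
- ring_tab (a point): Centre of the red tab at the ring's end, 57 mm from the hinge axis: a plate 12 mm wide (y: pinch it there), 21 mm long and 5 mm thick. Its x axis points from the tab to the hinge.
- block: Wooden draining block 75 by 75 by 50 mm, fixed to the worktop; origin under its centre. The pin stands in its central hole (13.5 mm wide), the collar resting on the block's top, 50 mm above the worktop.
- mug: Blue mug, 80 mm wide, 90 mm high, origin under its centre. A bystander.
- jar: Amber jar with a white cap, 70 mm wide, 110 mm high, origin under its centre. A bystander.
- spatula: Spatula, 240 mm long, lying on the worktop beyond the mill. A bystander.
Mind the look-alikes: they are no part of the job. Of the things like the part that bears pin_head, leave any that is purple or turquoise; of the rest the larger one is meant.

How it is judged (in metres and radians):
On the way, in this order (a step that is already met when the one before it is completed fails the run):
1. the pin is pushed fully home in the bar's hole, the ring still on the crank's side (z of pin_collar in the frame of bar_ref between -0.003 and 0.003 m and x of pin_collar in the frame of bar_ref between -0.002 and 0.034 m and y of pin_collar in the frame of bar_ref between -0.006 and 0.006 m and angle between pin_collar's own z axis and vertical below 0.12 rad and x of ring_tab in the frame of bar_ref below 0 m), for 0.2 s.
2. the ring is swung over the bar's free end to its stop (value of joint ring above 3.3 rad and x of ring_tab in the frame of bar_ref above 0.045 m), for 0.2 s.
At the end, for the whole second after the job is handed in: The pin is in the bar's cross hole with its collar within 3 mm of the bar's top, upright within 0.12 rad, at rest and released; its ring is over the bar's free end (tab more than 45 mm beyond bar_ref), at more than 3.3 rad (all of step 2 and z of pin_collar in the frame of bar_ref between -0.003 and 0.003 m and x of pin_collar in the frame of bar_ref between -0.002 and 0.034 m and y of pin_collar in the frame of bar_ref between -0.006 and 0.006 m and angle between pin_collar's own z axis and vertical below 0.12 rad and linear speed of pin below 0.02 m/s); the robot touches nothing.
It fails at once if the pin is pressed on the mill with more than 40 N (contact force between pin and mill above 40 N).
It fails at once if the mug is moved (distance of mug from where it was at the start of the episode above 0.03 m).
It fails at once if the jar is moved (distance of jar from where it was at the start of the episode above 0.03 m).
It fails at once if the spatula is moved (distance of spatula from where it was at the start of the episode above 0.03 m).
It also fails if it takes over 72 s, if anything falls off the work surface, if the arm or the gripper's body presses on something with over 40 N, if the wrist force passes 120 N, or if a joint passes its speed limit or range.

## Working session

There is one attempt and no reset: what is moved stays moved. The work goes in short steps, Python scripts to look and compute and a tool call to move; the robot and the scene stay as the last step left them, time stands still between calls to the robot, and variables do not carry over. Pictures are saved under pics/ and viewed, at most 12 in all, crops included, and the job is handed in when it is done.

Besides the shell and the picture viewer there is one more tool, called in YAML: its name, and indented under it one key for each argument. step_arm: Moves the arm, as the interface text tells. Its arguments: {"type":"object","properties":{"motion":{"type":"array","items":{"type":"object","properties":{"dr":{"type":"array","items":{"type":"number"}},"slide":{"type":"array","items":{"type":"number"}},"jaw":{"type":"number"}}}}},"required":["motion"]}

```bash
mkdir -p pics; python3 - <<'E'
from bench import arm, optics
import cv2
for n in("scene","top"):
    cv2.imwrite(f"pics/{n}0.png",optics.get_image(n)); i=optics.camera_info(n); print(n,i)
s=arm.read_state();print(s)
E
```

```text
scene {'camera_matrix': array([[484.47931377,   0.        , 321.55602727],
       [  0.        , 484.47931377, 243.20885161],
       [  0.        ,   0.        ,   1.        ]]), 'k1': 0.014230269083010666, 'view': array([[ 7.54204243e-01,  6.56575409e-01, -9.20285060e-03,
        -4.06823187e+02],
       [-5.52542968e-01,  6.42150517e-01,  5.31355795e-01,
         3.05285632e+02],
       [ 3.54784764e-01, -3.95665825e-01,  8.47098770e-01,
        -1.17013391e+03],
       [ 0.00000000e+00,  0.00000000e+00,  0.00000000e+00,
         1.00000000e+00]])}
top {'camera_matrix': array([[521.50722829,   0.        , 317.117944  ],
       [  0.        , 521.50722829, 233.36519658],
       [  0.        ,   0.        ,   1.        ]]), 'k1': -0.010039047505011509, 'view': array([[-9.50302481e-03, -9.99527664e-01, -2.92256903e-02,
        -9.48306548e+00],
       [ 9.86135854e-01, -1.42098818e-02,  1.65330449e-01,
        -5.64117021e+02],
       [-1.65667651e-01, -2.72493617e-02,  9.85805103e-01,
        -8.82757894e+02],
       [ 0.00000000e+00,  0.00000000e+00,  0.00000000e+00,
         1.00000000e+00]])}
{'clock': 0.1, 'joints': array([ 1.52259878e+00,  3.85516416e-01,  6.77627288e-03, -4.13745421e-04,
       -1.19403584e+00, -2.58616858e-01]), 'joint_vel': array([ 0.00032953, -0.00210073,  0.00372919,  0.00131233, -0.00056851,
       -0.00034521]), 'joint_efforts': array([ 5.04922730e-05, -3.93317556e+01,  1.88931262e+01,  4.19806749e+00,
       -2.57584004e-03,  9.96883728e-06]), 'position': array([188.58645156, 595.3229083 , 230.31734933]), 'ee_rot': array([ 9.88244009e-01, -1.52881529e-01, -8.72770632e-05,  1.00454571e-03]), 'contact_force': array([-0.11139359, -0.08188981,  0.44823075]), 'wrist_torque': array([-0.04418089,  0.00669894,  0.01505312]), 'grasp_force': 0.0, 'gripper_width': 85.35191751835312}
```

View pics/scene0.png

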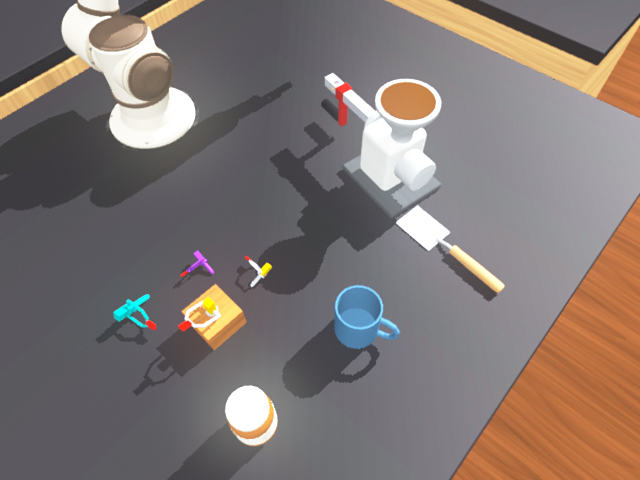

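View pics/top0.png

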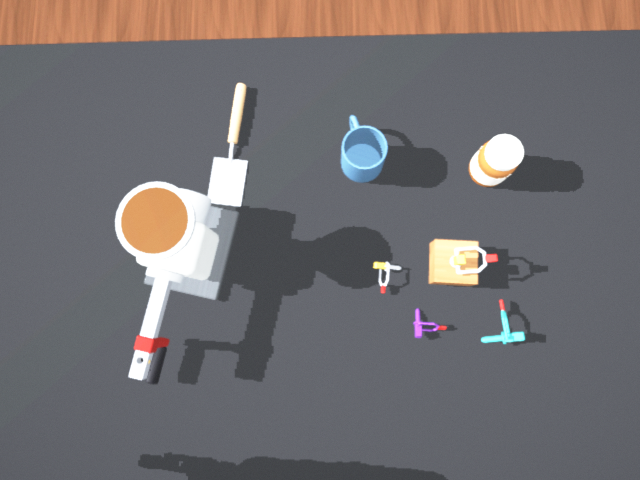

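The yellow candidates are the pin standing in the block (top 468,262; scene 207,306) and a small one lying on the table (top 383,268; scene 262,270). The purple and turquoise ones are ruled out. The one in the block is larger and stands in the block, as described. I'll confirm it in an enlarged composite crop.

```bash
cat > h.py <<'E'
from bench import arm, optics
import cv2, numpy as np
from scipy.optimize import least_squares
from scipy.spatial.transform import Rotation as R
I={n:optics.camera_info(n) for n in("scene","top")}
def proj(n,P):
    i=I[n];P=np.atleast_2d(P);c=P@i["view"][:3,:3].T+i["view"][:3,3]
    s=np.c_[c[:,0],-c[:,1]]/-c[:,2:3]
    s=s*(1+i["k1"]*(s**2).sum(1,keepdims=True)); K=i["camera_matrix"]
    return s*[K[0,0],K[1,1]]+K[:2,2]
def onz(n,px,z):
    return least_squares(lambda q:(proj(n,[q[0],q[1],z])-px).ravel(),[500,0.]).x
def tri(a,b):
    r=least_squares(lambda q:np.r_[(proj("scene",q)-a).ravel(),(proj("top",q)-b).ravel()],[500,0.,50]);return r.x,np.sqrt((r.fun**2).mean())
E
python3 - <<'E'
import cv2,numpy as np
s=cv2.imread("pics/scene0.png");t=cv2.imread("pics/top0.png")
z=lambda im,x,y,w,h:cv2.resize(im[y:y+h,x:x+w],(400,300),interpolation=cv2.INTER_CUBIC)
cv2.imwrite("pics/c1.png",np.vstack([np.hstack([z(s,170,285,80,60),z(t,420,228,80,60)]),np.hstack([z(s,310,65,80,60),z(t,110,325,80,60)])]))
E
```

```text
(no output)
```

View pics/c1.png

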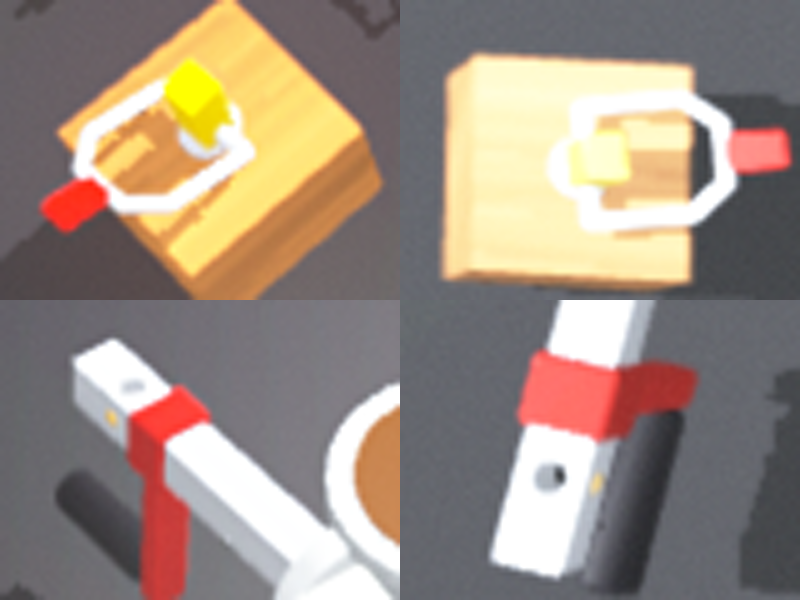

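The crop confirms it: the large yellow-headed pin stands in the block (head at scene crop (195,90), tab to −y). The hole is a dark spot at top px ≈(139.4,360) and scene ≈(336.2,81.8). Next I'll fit the poses.

```bash
cat > m.py <<'E'
from h import *
s=cv2.imread("pics/scene0.png");t=cv2.imread("pics/top0.png")
def cen(im,box,lo,hi):
    x,y,w,h=box;m=cv2.inRange(cv2.cvtColor(im[y:y+h,x:x+w],cv2.COLOR_BGR2HSV),lo,hi)
    n,l,st,c=cv2.connectedComponentsWithStats(m);k=1+np.argmax(st[1:,4]);h_=cv2.convexHull(np.argwhere(l==k)[:,::-1].astype(np.int32))
    M=cv2.moments(h_);return np.array([M["m10"]/M["m00"]+x,M["m01"]/M["m00"]+y]),st[k]
if __name__=="__main__":
    b1=(170,285,80,60);b2=(420,228,80,60)
    y1=cen(s,b1,(26,180,120),(34,255,255));y2=cen(t,b2,(22,60,190),(34,255,255))
    r1=cen(s,b1,(0,170,120),(5,255,255));r2=cen(t,b2,(0,100,150),(5,255,255))
    print(y1,y2,r1,r2)
    print("hsv top head",cv2.cvtColor(t[256:262,456:466:3],cv2.COLOR_BGR2HSV).tolist())
    def hull(n,P):
        M=cv2.moments(cv2.convexHull(proj(n,P).astype(np.float32)));return np.array([M["m10"]/M["m00"],M["m01"]/M["m00"]])
    def model(q):
        x,y,a,g=q;c,d=np.cos(a),np.sin(a);W=lambda p:np.array(p)@np.array([[c,d,0],[-d,c,0],[0,0,1]])+[x,y,50]
        box=W([[i,j,k] for i in(-7,7) for j in(-8,8) for k in(4,36)])
        u=np.array([-np.cos(g),0,np.sin(g)]);v=np.array([np.sin(g),0,np.cos(g)])
        tab=W([[0,j,9]+u*(57+i)+v*k for i in(-10.5,10.5) for j in(-6,6) for k in(-2.5,2.5)])
        return np.r_[hull("scene",box)-y1[0],hull("top",box)-y2[0],hull("scene",tab)-r1[0],hull("top",tab)-r2[0]]
    r=least_squares(model,[540,-260,np.pi/2,.5],x_scale=[1,1,.01,.01],loss="soft_l1",diff_step=1e-4);print(r.x,r.fun)
    print("hole top",onz("top",[139.4,360],126),"scene",onz("scene",[336.2,81.8],126),"tri",tri([336.2,81.8],[139.4,360]))
    g=cv2.cvtColor(t,cv2.COLOR_BGR2GRAY).astype(float);E=[]
    for row in list(range(292,330,2))+list(range(354,374,2)):
        x0=int(139.4-(row-360)*.28)-25;p=g[row,x0:x0+25];k=np.argmax(np.diff(p)); 
        th=.5*(p[k-3:k-1].mean()+p[min(k+4,24)]);j=np.where(p>th)[0][0];E.append([x0+j-1+(th-p[j-1])/(p[j]-p[j-1]),row])
    L=np.array([onz("top",e,126) for e in E]);print(L.round(1).tolist())
    v=cv2.fitLine(L.astype(np.float32),cv2.DIST_HUBER,0,.01,.01).ravel();print("edge",v,np.degrees(np.arctan2(v[1],v[0])))
E
python3 m.py
```

```text
(array([209.20112518, 304.62165963]), array([ 33,  12,  13,  17, 126], dtype=int32)) (array([448.14961726, 266.87209464]), array([ 10,  12,  47,  44, 735], dtype=int32)) (array([184.59285714, 325.33095238]), array([ 9, 36, 12, 10, 81], dtype=int32)) (array([491.46331237, 257.72746331]), array([66, 26, 12,  9, 93], dtype=int32))
hsv top head [[[30, 32, 255], [30, 41, 255], [30, 44, 255], [27, 81, 255]], [[30, 44, 255], [30, 40, 255], [30, 44, 255], [27, 90, 254]], [[30, 51, 255], [30, 40, 255], [30, 45, 255], [25, 113, 252]], [[30, 58, 255], [30, 40, 255], [30, 44, 255], [27, 111, 254]], [[30, 63, 255], [30, 40, 255], [30, 44, 255], [27, 108, 254]], [[30, 67, 255], [30, 40, 255], [30, 45, 255], [29, 99, 255]]]
[ 5.07763996e+02 -2.56861342e+02  1.65077719e+00  3.47062456e-01] [-0.69270691 -1.27932265  9.70711629 -5.4129942   0.26794774  0.02276301
 -0.95366798  0.32270522]
hole top [351.48304493 264.91450791] scene [352.81960536 264.02344557] tri (array([351.39145703, 265.61524176, 124.2047897 ]), np.float64(0.028636800714590703))
[[458.5, 251.8], [455.3, 253.0], [452.1, 253.2], [448.9, 254.3], [445.7, 254.8], [442.5, 255.7], [439.3, 256.4], [436.1, 257.0], [433.0, 257.7], [429.8, 258.8], [426.6, 259.2], [423.4, 260.0], [420.3, 261.1], [417.1, 261.5], [414.0, 262.5], [410.8, 262.9], [407.7, 263.8], [404.5, 264.4], [401.4, 265.3], [360.8, 275.1], [357.7, 275.7], [354.6, 276.4], [351.6, 277.3], [348.5, 277.7], [345.4, 278.7], [342.3, 279.4], [339.2, 280.1], [336.2, 280.8], [333.1, 281.5]]
edge [ 9.7285849e-01 -2.3140083e-01  3.8093161e+02  2.7017773e+02] -13.379559
```

```bash
sed -i 's/^    print(y1,y2.*/    y2=(np.array([459.6,259.2]),0)/' m.py; python3 m.py | sed -n '2,3p'; python3 - <<'E'
from h import *
s=arm.read_state();M=R.from_quat(s["ee_rot"]).as_matrix();print(M.round(3))
E
```

```text
[ 5.11138375e+02 -2.58556109e+02  1.59886187e+00  3.94861834e-01] [-0.1052753   0.58714835 -0.85122223  0.28533022 -0.29519222  0.00430801
 -0.00903495 -0.19683823]
[[ 0.953 -0.302 -0.   ]
 [-0.302 -0.953 -0.002]
 [ 0.     0.002 -1.   ]]
```

step_arm:
  motion:
    - {"dr":[0,0,-0.3],"slide":[35,45,0],"jaw":30}
    - {"dr":[0,0,-0.6],"slide":[70,90,0],"jaw":30}
    - {"dr":[0,0,-0.9],"slide":[105,135,0],"jaw":30}
    - {"dr":[0,0,-1.2],"slide":[140,180,0],"jaw":30}
    - {"dr":[0,0,-1.5],"slide":[175,225,0],"jaw":30}
    - {"dr":[0,0,-1.8],"slide":[210,270,0],"jaw":30}
    - {"dr":[0,0,-2.1],"slide":[245,315,0],"jaw":30}
    - {"dr":[0,0,-2.4],"slide":[280,360,0],"jaw":30}

```text
clock: 1.1
position: [347.0, 166.2, 231.3]
ee_rot: [1.0, 0.015, 0.0, -0.0]
contact_force: [1.6, 0.4, 0.2]
gripper_width: 29.9
grasp_force: 0.0
```

```bash
cat >> h.py <<'E'
def go(target=None,yaw=None):
    "print state and slide/dr to target TCP (world mm) with tool x yaw deg, tool down"
    s=arm.read_state();p=s["position"];M=R.from_quat(s["ee_rot"]);m=M.as_matrix()
    print("t",round(s["clock"],2),"p",p.round(1),"yawx",np.degrees(np.arctan2(m[1,0],m[0,0])).round(2),"z",m[:,2].round(3),"F",s["contact_force"].round(1),"w",round(s["gripper_width"],1),"g",round(s["grasp_force"],1),"q",s["joints"].round(2))
    if target is not None: print("slide",(m.T@(np.array(target)-p)).round(1))
    if yaw is not None:
        a=np.radians(yaw);T=np.array([[np.cos(a),np.sin(a),0],[np.sin(a),-np.cos(a),0],[0,0,-1.]]).T.T
        print("dr",(np.degrees((M.inv()*R.from_matrix(T)).as_rotvec())/8).round(2))
E
python3 -c "
from h import *
go([511,-258.5,135],1.6)"
```

```text
t 1.1 p [347.  166.2 231.3] yawx 1.74 z [ 0.  0. -1.] F [1.6 0.4 0.2] w 29.9 g 0.0 q [ 0.88 -0.04 -0.53 -0.   -1.09  0.73]
slide [151.  429.5  96.2]
dr [-0.   -0.    0.02]
```

step_arm:
  motion:
    - {"dr":[0,0,0],"slide":[20,58,0],"jaw":30}
    - {"dr":[0,0,0],"slide":[40,116,10],"jaw":30}
    - {"dr":[0,0,0],"slide":[60,174,20],"jaw":30}
    - {"dr":[0,0,0],"slide":[81,232,35],"jaw":30}
    - {"dr":[0,0,0],"slide":[101,290,50],"jaw":30}
    - {"dr":[0,0,0],"slide":[121,348,65],"jaw":30}
    - {"dr":[0,0,0],"slide":[141,400,80],"jaw":30}
    - {"dr":[0,0,0],"slide":[151,430,96],"jaw":30}

```text
clock: 2.1
position: [510.4, -260.1, 134.0]
ee_rot: [1.0, 0.013, -0.0, -0.0]
contact_force: [0.2, 0.3, 0.1]
gripper_width: 30.2
grasp_force: 0.0
```

step_arm:
  motion:
    - {"dr":[0,0,0],"slide":[0,0,0],"jaw":30}
    - {"dr":[0,0,0],"slide":[0,0,0],"jaw":30}
    - {"dr":[0,0,0],"slide":[0,0,0],"jaw":30}
    - {"dr":[0,0,0],"slide":[0,0,0],"jaw":30}
    - {"dr":[0,0,0],"slide":[0,0,10],"jaw":30}
    - {"dr":[0,0,0],"slide":[0,0,20],"jaw":30}
    - {"dr":[0,0,0],"slide":[0,0,30],"jaw":30}
    - {"dr":[0,0,0],"slide":[0,0,30],"jaw":30}

```text
clock: 3.1
position: [509.2, -257.3, 103.9]
ee_rot: [1.0, 0.014, -0.001, -0.0]
contact_force: [0.0, -0.3, 0.1]
gripper_width: 30.2
grasp_force: 0.0
```

```bash
python3 -c "
from h import *
s=optics.get_image('scene');t=optics.get_image('top')
cv2.imwrite('pics/s1.png',s);cv2.imwrite('pics/t1.png',t)
z=lambda im,x,y:cv2.resize(im[y:y+90,x:x+80],(400,450),interpolation=cv2.INTER_CUBIC)
cv2.imwrite('pics/c2.png',np.hstack([z(s,165,255),z(t,430,220)]))
go([511,-258.5,60],1.6)"
```

```text
t 3.2 p [ 510.1 -257.6  105.1] yawx 1.62 z [-0. -0. -1.] F [ 0.1  0.  -0.7] w 30.0 g 0.0 q [-0.18  0.42 -0.29  0.   -0.86  1.78]
slide [ 0.9  0.9 45.1]
dr [0. 0. 0.]
```

View pics/c2.png

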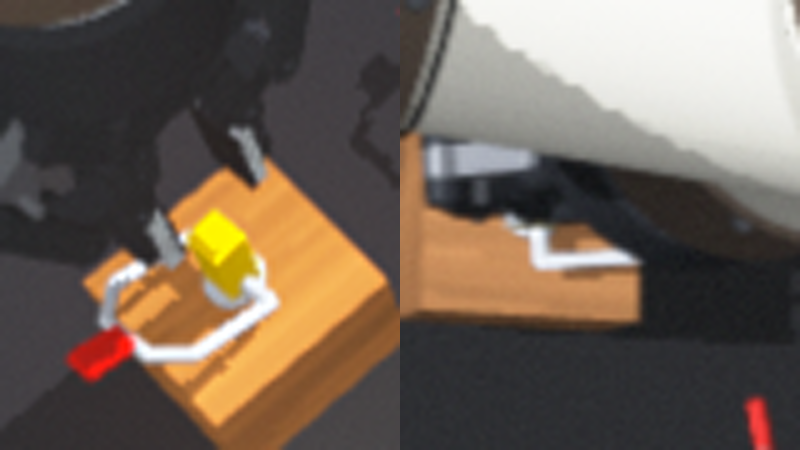

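The jaws straddle the head: fingertips at crop (165,265) and (265,185), head between them at (215,235), with the −x finger inside the ring loop. I'll descend and grip.

step_arm:
  motion:
    - {"dr":[0,0,0],"slide":[1,1,10],"jaw":30}
    - {"dr":[0,0,0],"slide":[1,1,20],"jaw":30}
    - {"dr":[0,0,0],"slide":[1,1,30],"jaw":30}
    - {"dr":[0,0,0],"slide":[1,1,40],"jaw":30}
    - {"dr":[0,0,0],"slide":[1,1,45],"jaw":30}
    - {"dr":[0,0,0],"slide":[1,1,45],"jaw":30}
    - {"dr":[0,0,0],"slide":[1,1,45],"jaw":5}
    - {"dr":[0,0,0],"slide":[1,1,45],"jaw":5}

```text
clock: 4.2
position: [511.5, -258.5, 60.8]
ee_rot: [1.0, 0.014, 0.001, 0.0]
contact_force: [0.2, 0.1, -0.8]
gripper_width: 12.6
grasp_force: 59.9
```

step_arm:
  motion:
    - {"dr":[0,0,0],"slide":[0,0,0],"jaw":5}
    - {"dr":[0,0,0],"slide":[0,0,0],"jaw":5}
    - {"dr":[0,0,0],"slide":[0,0,0],"jaw":5}
    - {"dr":[0,0,0],"slide":[0,0,0],"jaw":5}
    - {"dr":[0,0,0],"slide":[0,0,0],"jaw":5}
    - {"dr":[0,0,0],"slide":[0,0,0],"jaw":5}
    - {"dr":[0,0,0],"slide":[0,0,0],"jaw":5}
    - {"dr":[0,0,0],"slide":[0,0,0],"jaw":5}

```text
clock: 5.2
position: [511.4, -258.5, 60.8]
ee_rot: [1.0, 0.014, 0.0, 0.0]
contact_force: [-0.2, 0.8, 4.5]
gripper_width: 12.9
grasp_force: 60.3
```

```bash
python3 -c "
from h import *
go([511,-258.5,60],1.6)"
```

```text
t 5.2 p [ 511.4 -258.5   60.8] yawx 1.64 z [ 0.001 -0.    -1.   ] F [-0.2  0.8  4.5] w 12.9 g 60.3 q [-0.19  0.47 -0.33  0.   -0.76  1.78]
slide [-0.4 -0.1  0.8]
dr [ 0.   -0.01  0.  ]
```

step_arm:
  motion:
    - {"dr":[0,0,0],"slide":[0,0,-10],"jaw":5}
    - {"dr":[0,0,0],"slide":[0,0,-25],"jaw":5}
    - {"dr":[0,0,0],"slide":[0,0,-45],"jaw":5}
    - {"dr":[0,0,0],"slide":[0,0,-70],"jaw":5}
    - {"dr":[0,0,0],"slide":[0,0,-95],"jaw":5}
    - {"dr":[0,0,0],"slide":[0,0,-120],"jaw":5}
    - {"dr":[0,0,0],"slide":[0,0,-140],"jaw":5}
    - {"dr":[0,0,0],"slide":[0,0,-145],"jaw":5}

```text
clock: 6.2
position: [511.5, -258.7, 207.3]
ee_rot: [1.0, 0.014, 0.002, 0.0]
contact_force: [0.5, -0.3, -1.2]
gripper_width: 12.8
grasp_force: 59.7
```

```bash
python3 -c "
from h import *
go([352,265,205],76.6)"
```

```text
t 6.2 p [ 511.5 -258.7  207.3] yawx 1.62 z [ 0.003 -0.001 -1.   ] F [ 0.5 -0.3 -1.2] w 12.8 g 59.7 q [-0.19  0.31 -0.16  0.   -1.09  1.78]
slide [-144.7 -527.9    1.4]
dr [ 0.02 -0.02 -9.37]
```

step_arm:
  motion:
    - {"dr":[0,0,-0.5],"slide":[-10,-35,0],"jaw":5}
    - {"dr":[0,0,-1.2],"slide":[-22,-80,0],"jaw":5}
    - {"dr":[0,0,-2.0],"slide":[-35,-128,0],"jaw":5}
    - {"dr":[0,0,-2.8],"slide":[-48,-176,0],"jaw":5}
    - {"dr":[0,0,-3.6],"slide":[-61,-224,0],"jaw":5}
    - {"dr":[0,0,-4.4],"slide":[-74,-272,0],"jaw":5}
    - {"dr":[0,0,-5.2],"slide":[-87,-318,0],"jaw":5}
    - {"dr":[0,0,-6.0],"slide":[-99,-360,0],"jaw":5}

```text
clock: 7.2
position: [400.7, 99.7, 204.9]
ee_rot: [0.907, 0.421, -0.0, -0.0]
contact_force: [0.6, 0.5, -0.7]
gripper_width: 12.6
grasp_force: 59.6
```

```bash
python3 -c "
from h import *
go([352,265,205],76.6)"
```

```text
t 7.2 p [400.7  99.7 204.9] yawx 49.85 z [-0.001 -0.    -1.   ] F [ 0.6  0.5 -0.7] w 12.6 g 59.6 q [ 0.64  0.04 -0.52 -0.   -1.02  1.8 ]
slide [  94.9 -143.8   -0. ]
dr [-0.    0.   -3.34]
```

step_arm:
  motion:
    - {"dr":[0,0,-0.6],"slide":[19,-29,0],"jaw":5}
    - {"dr":[0,0,-1.2],"slide":[38,-58,0],"jaw":5}
    - {"dr":[0,0,-1.8],"slide":[57,-86,0],"jaw":5}
    - {"dr":[0,0,-2.4],"slide":[72,-110,0],"jaw":5}
    - {"dr":[0,0,-2.9],"slide":[85,-128,0],"jaw":5}
    - {"dr":[0,0,-3.3],"slide":[95,-144,0],"jaw":5}
    - {"dr":[0,0,-3.3],"slide":[95,-144,0],"jaw":5}
    - {"dr":[0,0,-3.3],"slide":[95,-144,0],"jaw":5}

```text
clock: 8.2
position: [353.6, 263.7, 205.0]
ee_rot: [0.788, 0.616, -0.0, 0.0]
contact_force: [0.0, -0.3, -0.5]
gripper_width: 12.6
grasp_force: 59.6
```

```bash
python3 -c "
from h import *
s=optics.get_image('scene');t=optics.get_image('top')
cv2.imwrite('pics/s2.png',s);cv2.imwrite('pics/t2.png',t)
z=lambda im,x,y:cv2.resize(im[y:y+120,x:x+80],(400,600),interpolation=cv2.INTER_CUBIC)
cv2.imwrite('pics/c3.png',np.hstack([z(s,300,20),z(t,100,290)]))
go([352,265,205],76.6)"
```

```text
t 8.3 p [353.8 263.5 205.2] yawx 75.96 z [-0. -0. -1.] F [-0.7 -0.1 -0.3] w 13.0 g 59.6 q [ 1.01  0.09 -0.46 -0.   -1.02  1.89]
slide [ 1.  -2.1  0.2]
dr [-0.    0.   -0.08]
```

View pics/c3.png

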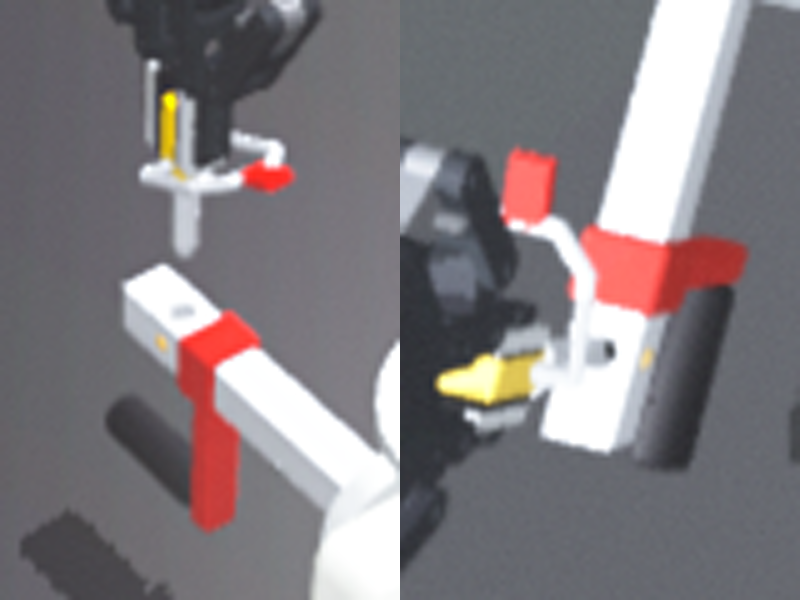

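The pin hangs upright with the ring on the crank side: scene crop tip at (186,250), hole at (182,311). I'll lower it close to the bar and compare tip to hole there.

step_arm:
  motion:
    - {"dr":[0,0,-0.08],"slide":[1,-2,5],"jaw":5}
    - {"dr":[0,0,-0.08],"slide":[1,-2,12],"jaw":5}
    - {"dr":[0,0,-0.08],"slide":[1,-2,19],"jaw":5}
    - {"dr":[0,0,-0.08],"slide":[1,-2,25],"jaw":5}
    - {"dr":[0,0,-0.08],"slide":[1,-2,27],"jaw":5}
    - {"dr":[0,0,-0.08],"slide":[1,-2,27],"jaw":5}
    - {"dr":[0,0,-0.08],"slide":[1,-2,27],"jaw":5}
    - {"dr":[0,0,-0.08],"slide":[1,-2,27],"jaw":5}

```text
clock: 9.3
position: [352.2, 265.8, 178.5]
ee_rot: [0.784, 0.62, 0.0, -0.0]
contact_force: [0.4, 0.2, -1.1]
gripper_width: 12.6
grasp_force: 59.6
```

```bash
python3 -c "
from h import *
s=optics.get_image('scene');t=optics.get_image('top')
cv2.imwrite('pics/s3.png',s);cv2.imwrite('pics/t3.png',t)
z=lambda im,x,y:cv2.resize(im[y:y+60,x:x+40],(400,600),interpolation=cv2.INTER_CUBIC)
cv2.imwrite('pics/c4.png',np.hstack([z(s,315,45),z(t,120,330)]))
go([352,265,178],76.6)
p=arm.read_state()['position']; b=p+[0,0,-10.8]
for n,o in(('scene',(315,45)),('top',(120,330))):
  q=proj(n,[b,b-[0,0,36],[351.7,265,126]]);print(n,q.round(1).tolist(),'crop',((q-o+.5)*10).round(0).tolist())"
```

```text
t 9.4 p [352.1 265.8 178.5] yawx 76.66 z [ 0.  0. -1.] F [-0.1 -0.4 -1.4] w 12.8 g 59.6 q [ 1.02  0.12 -0.5   0.   -0.95  1.89]
slide [-0.8  0.1  0.5]
dr [ 0.   -0.    0.01]
scene [[336.8, 64.9], [336.5, 79.1], [336.1, 81.3]] crop [[223.0, 204.0], [220.0, 346.0], [216.0, 368.0]]
top [[128.8, 361.6], [137.6, 359.9], [139.4, 359.9]] crop [[93.0, 321.0], [181.0, 304.0], [199.0, 304.0]]
```

View pics/c4.png

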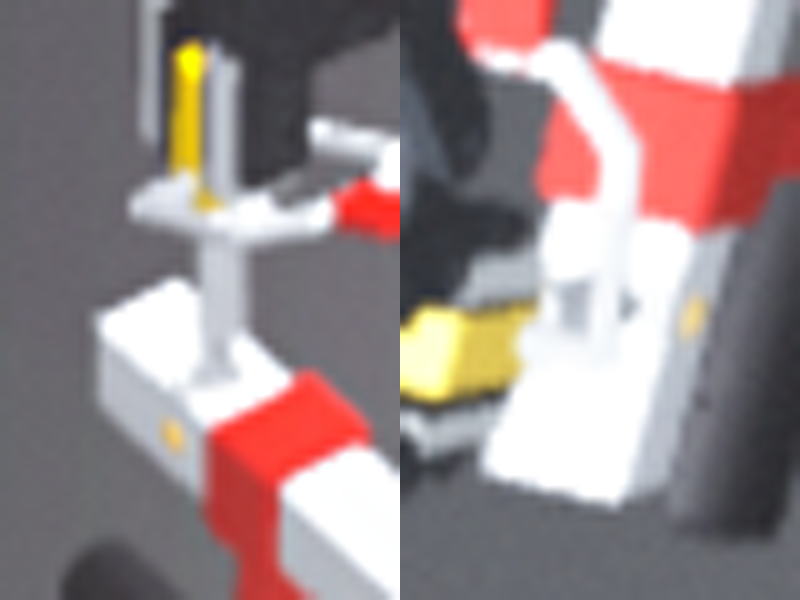

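Pin and hole line up in the top view (row ≈305 for both). In the scene view the pin sits about 0.4 px to the right, i.e. about 1 mm in +y. I'll shift by 1 mm and feel down gently.

step_arm:
  motion:
    - {"dr":[0,0,0],"slide":[-1,0,0],"jaw":5}
    - {"dr":[0,0,0],"slide":[-1,0,2],"jaw":5}
    - {"dr":[0,0,0],"slide":[-1,0,4],"jaw":5}
    - {"dr":[0,0,0],"slide":[-1,0,5],"jaw":5}
    - {"dr":[0,0,0],"slide":[-1,0,6],"jaw":5}
    - {"dr":[0,0,0],"slide":[-1,0,6.5],"jaw":5}
    - {"dr":[0,0,0],"slide":[-1,0,7],"jaw":5}
    - {"dr":[0,0,0],"slide":[-1,0,7],"jaw":5}

```text
clock: 10.4
position: [351.8, 264.7, 171.3]
ee_rot: [0.784, 0.62, -0.0, 0.0]
contact_force: [0.2, -0.2, -0.4]
gripper_width: 13.0
grasp_force: 59.6
```

```bash
python3 -c "
from h import *
go([352,264.8,165],76.6)"
```

```text
t 10.4 p [351.8 264.7 171.3] yawx 76.66 z [-0. -0. -1.] F [ 0.2 -0.2 -0.4] w 13.0 g 59.6 q [ 1.02  0.13 -0.51 -0.   -0.93  1.89]
slide [0.1 0.2 6.3]
dr [-0.    0.    0.01]
```

step_arm:
  motion:
    - {"dr":[0,0,0],"slide":[0,0,0.5],"jaw":5}
    - {"dr":[0,0,0],"slide":[0,0,1],"jaw":5}
    - {"dr":[0,0,0],"slide":[0,0,1.5],"jaw":5}
    - {"dr":[0,0,0],"slide":[0,0,2],"jaw":5}
    - {"dr":[0,0,0],"slide":[0,0,2.5],"jaw":5}
    - {"dr":[0,0,0],"slide":[0,0,2.5],"jaw":5}
    - {"dr":[0,0,0],"slide":[0,0,2.5],"jaw":5}
    - {"dr":[0,0,0],"slide":[0,0,2.5],"jaw":5}

```text
clock: 11.4
position: [351.8, 264.7, 168.8]
ee_rot: [0.784, 0.62, -0.0, -0.0]
contact_force: [0.0, -0.5, -0.8]
gripper_width: 12.7
grasp_force: 59.6
```

step_arm:
  motion:
    - {"dr":[0,0,0],"slide":[0,0,0.5],"jaw":5}
    - {"dr":[0,0,0],"slide":[0,0,1],"jaw":5}
    - {"dr":[0,0,0],"slide":[0,0,1.5],"jaw":5}
    - {"dr":[0,0,0],"slide":[0,0,2],"jaw":5}
    - {"dr":[0,0,0],"slide":[0,0,2.5],"jaw":5}
    - {"dr":[0,0,0],"slide":[0,0,3],"jaw":5}
    - {"dr":[0,0,0],"slide":[0,0,3],"jaw":5}
    - {"dr":[0,0,0],"slide":[0,0,3],"jaw":5}

```text
clock: 12.4
position: [351.8, 264.8, 165.8]
ee_rot: [0.784, 0.62, 0.0, -0.0]
contact_force: [-0.7, 0.9, -1.5]
gripper_width: 12.5
grasp_force: 59.6
```

```bash
python3 -c "
from h import *
go();print(arm.read_state()['wrist_torque'])"
```

```text
t 12.4 p [351.8 264.8 165.8] yawx 76.66 z [ 0.  0. -1.] F [-0.7  0.9 -1.5] w 12.5 g 59.6 q [ 1.02  0.13 -0.52 -0.   -0.92  1.89]
[ 0.1554497   0.03301095 -0.01663356]
```

step_arm:
  motion:
    - {"dr":[0,0,0],"slide":[0,0,0.5],"jaw":5}
    - {"dr":[0,0,0],"slide":[0,0,1],"jaw":5}
    - {"dr":[0,0,0],"slide":[0,0,1.5],"jaw":5}
    - {"dr":[0,0,0],"slide":[0,0,2],"jaw":5}
    - {"dr":[0,0,0],"slide":[0,0,2.5],"jaw":5}
    - {"dr":[0,0,0],"slide":[0,0,3],"jaw":5}
    - {"dr":[0,0,0],"slide":[0,0,3.5],"jaw":5}
    - {"dr":[0,0,0],"slide":[0,0,3.5],"jaw":5}

```text
clock: 13.4
position: [352.1, 265.1, 162.5]
ee_rot: [0.784, 0.62, 0.001, -0.0]
contact_force: [-0.3, 1.2, 1.2]
gripper_width: 13.1
grasp_force: 59.8
```

```bash
python3 -c "
from h import *
go();print(arm.read_state()['wrist_torque'])"
```

```text
t 13.4 p [352.1 265.1 162.5] yawx 76.67 z [ 0.001  0.001 -1.   ] F [-0.3  1.2  1.2] w 13.1 g 59.8 q [ 1.02  0.14 -0.53  0.   -0.91  1.89]
[ 0.41845192 -0.10306352 -0.00375587]
```

step_arm:
  motion:
    - {"dr":[0,0,0],"slide":[0.3,0.1,0],"jaw":5}
    - {"dr":[0,0,0],"slide":[0.6,0.2,0],"jaw":5}
    - {"dr":[0,0,0],"slide":[0.6,0.2,0.5],"jaw":5}
    - {"dr":[0,0,0],"slide":[0.6,0.2,1],"jaw":5}
    - {"dr":[0,0,0],"slide":[0.6,0.2,1.5],"jaw":5}
    - {"dr":[0,0,0],"slide":[0.6,0.2,2],"jaw":5}
    - {"dr":[0,0,0],"slide":[0.6,0.2,2],"jaw":5}
    - {"dr":[0,0,0],"slide":[0.6,0.2,2],"jaw":5}

```text
clock: 14.4
position: [352.3, 265.5, 160.4]
ee_rot: [0.784, 0.62, 0.0, -0.0]
contact_force: [0.3, 2.5, 1.2]
gripper_width: 13.2
grasp_force: 60.1
```

```bash
python3 -c "
from h import *
go();print(arm.read_state()['wrist_torque'])"
```

```text
t 14.4 p [352.3 265.5 160.4] yawx 76.67 z [ 0.     0.001 -1.   ] F [0.3 2.5 1.2] w 13.2 g 60.1 q [ 1.02  0.14 -0.53 -0.   -0.9   1.89]
[ 0.78393044 -0.0721621  -0.01175235]
```

step_arm:
  motion:
    - {"dr":[0,0,0],"slide":[0.2,0,0],"jaw":5}
    - {"dr":[0,0,0],"slide":[0.4,0,0],"jaw":5}
    - {"dr":[0,0,0],"slide":[0.4,0,0],"jaw":5}
    - {"dr":[0,0,0],"slide":[0.4,0,0.5],"jaw":5}
    - {"dr":[0,0,0],"slide":[0.4,0,1],"jaw":5}
    - {"dr":[0,0,0],"slide":[0.4,0,1.5],"jaw":5}
    - {"dr":[0,0,0],"slide":[0.4,0,1.5],"jaw":5}
    - {"dr":[0,0,0],"slide":[0.4,0,1.5],"jaw":5}

```text
clock: 15.4
position: [352.3, 265.7, 158.7]
ee_rot: [0.784, 0.62, 0.0, -0.0]
contact_force: [0.3, 2.3, 1.2]
gripper_width: 12.8
grasp_force: 60.1
```

```bash
python3 -c "
from h import *
go();print(arm.read_state()['wrist_torque'])"
```

```text
t 15.4 p [352.3 265.7 158.7] yawx 76.66 z [-0.  0. -1.] F [0.3 2.3 1.2] w 12.8 g 60.1 q [ 1.02  0.14 -0.53 -0.   -0.9   1.89]
[ 0.89244325 -0.23089149 -0.06221627]
```

step_arm:
  motion:
    - {"dr":[0,0,0],"slide":[0.2,0,0.5],"jaw":5}
    - {"dr":[0,0,0],"slide":[0.3,0,1],"jaw":5}
    - {"dr":[0,0,0],"slide":[0.3,0,1.5],"jaw":5}
    - {"dr":[0,0,0],"slide":[0.3,0,2],"jaw":5}
    - {"dr":[0,0,0],"slide":[0.3,0,2.5],"jaw":5}
    - {"dr":[0,0,0],"slide":[0.3,0,3],"jaw":5}
    - {"dr":[0,0,0],"slide":[0.3,0,3.5],"jaw":5}
    - {"dr":[0,0,0],"slide":[0.3,0,3.5],"jaw":5}

```text
clock: 16.4
position: [352.2, 265.9, 155.1]
ee_rot: [0.784, 0.62, -0.0, -0.0]
contact_force: [-0.3, 2.8, 1.9]
gripper_width: 12.8
grasp_force: 60.1
```

```bash
python3 -c "
from h import *
go();print(arm.read_state()['wrist_torque'])"
```

```text
t 16.4 p [352.2 265.9 155.1] yawx 76.65 z [-0. -0. -1.] F [-0.3  2.8  1.9] w 12.8 g 60.1 q [ 1.02  0.15 -0.53 -0.   -0.89  1.89]
[0.90211968 0.17017695 0.03793367]
```

step_arm:
  motion:
    - {"dr":[0,0,0],"slide":[0.2,0,1],"jaw":5}
    - {"dr":[0,0,0],"slide":[0.2,0,2],"jaw":5}
    - {"dr":[0,0,0],"slide":[0.2,0,3],"jaw":5}
    - {"dr":[0,0,0],"slide":[0.2,0,4],"jaw":5}
    - {"dr":[0,0,0],"slide":[0.2,0,5],"jaw":5}
    - {"dr":[0,0,0],"slide":[0.2,0,6],"jaw":5}
    - {"dr":[0,0,0],"slide":[0.2,0,6],"jaw":5}
    - {"dr":[0,0,0],"slide":[0.2,0,6],"jaw":5}

```text
clock: 17.4
position: [352.2, 266.0, 149.0]
ee_rot: [0.784, 0.62, -0.0, 0.0]
contact_force: [-0.6, 2.0, 0.0]
gripper_width: 12.7
grasp_force: 60.0
```

```bash
python3 -c "
from h import *
go();print(arm.read_state()['wrist_torque'])"
```

```text
t 17.4 p [352.2 266.  149. ] yawx 76.65 z [-0. -0. -1.] F [-0.6  2.   0. ] w 12.7 g 60.0 q [ 1.02  0.16 -0.54 -0.   -0.87  1.89]
[0.74212687 0.18695585 0.00231987]
```

step_arm:
  motion:
    - {"dr":[0,0,0],"slide":[0.2,0,1],"jaw":5}
    - {"dr":[0,0,0],"slide":[0.2,0,2],"jaw":5}
    - {"dr":[0,0,0],"slide":[0.2,0,3],"jaw":5}
    - {"dr":[0,0,0],"slide":[0.2,0,4],"jaw":5}
    - {"dr":[0,0,0],"slide":[0.2,0,5],"jaw":5}
    - {"dr":[0,0,0],"slide":[0.2,0,6],"jaw":5}
    - {"dr":[0,0,0],"slide":[0.2,0,7],"jaw":5}
    - {"dr":[0,0,0],"slide":[0.2,0,7.5],"jaw":5}

```text
clock: 18.4
position: [352.3, 266.1, 141.7]
ee_rot: [0.784, 0.62, -0.0, 0.0]
contact_force: [-4.3, 0.4, 5.9]
gripper_width: 12.7
grasp_force: 60.4
```

```bash
python3 -c "
from h import *
go();print(arm.read_state()['wrist_torque'])"
```

```text
t 18.4 p [352.3 266.1 141.7] yawx 76.66 z [-0. -0. -1.] F [-4.3  0.4  5.9] w 12.7 g 60.4 q [ 1.02  0.17 -0.55 -0.   -0.85  1.89]
[0.13085468 1.07336645 0.02380035]
```

step_arm:
  motion:
    - {"dr":[0,0,0],"slide":[0,-0.2,0],"jaw":5}
    - {"dr":[0,0,0],"slide":[0,-0.4,0],"jaw":5}
    - {"dr":[0,0,0],"slide":[0,-0.4,0.5],"jaw":5}
    - {"dr":[0,0,0],"slide":[0,-0.4,1],"jaw":5}
    - {"dr":[0,0,0],"slide":[0,-0.4,1.5],"jaw":5}
    - {"dr":[0,0,0],"slide":[0,-0.4,1.5],"jaw":5}
    - {"dr":[0,0,0],"slide":[0,-0.4,1.5],"jaw":5}
    - {"dr":[0,0,0],"slide":[0,-0.4,1.5],"jaw":5}

```text
clock: 19.4
position: [352.0, 266.4, 140.2]
ee_rot: [0.784, 0.62, -0.0, 0.0]
contact_force: [-1.1, -0.4, 2.4]
gripper_width: 12.8
grasp_force: 60.3
```

```bash
python3 -c "
from h import *
go();print(arm.read_state()['wrist_torque'])"
```

```text
t 19.4 p [352.  266.4 140.2] yawx 76.66 z [-0. -0. -1.] F [-1.1 -0.4  2.4] w 12.8 g 60.3 q [ 1.02  0.17 -0.55 -0.   -0.85  1.89]
[-0.1207105   0.24726303  0.01500563]
```

Good. About 3.4 mm left.

step_arm:
  motion:
    - {"dr":[0,0,0],"slide":[0,0,0.5],"jaw":5}
    - {"dr":[0,0,0],"slide":[0,0,1],"jaw":5}
    - {"dr":[0,0,0],"slide":[0,0,1.5],"jaw":5}
    - {"dr":[0,0,0],"slide":[0,0,2],"jaw":5}
    - {"dr":[0,0,0],"slide":[0,0,2.5],"jaw":5}
    - {"dr":[0,0,0],"slide":[0,0,2.8],"jaw":5}
    - {"dr":[0,0,0],"slide":[0,0,2.8],"jaw":5}
    - {"dr":[0,0,0],"slide":[0,0,2.8],"jaw":5}

```text
clock: 20.4
position: [352.0, 266.4, 137.4]
ee_rot: [0.784, 0.62, -0.0, 0.0]
contact_force: [-1.5, -1.2, 4.8]
gripper_width: 13.1
grasp_force: 60.4
```

```bash
python3 -c "
from h import *
go();print(arm.read_state()['wrist_torque'])"
```

```text
t 20.4 p [352.  266.4 137.4] yawx 76.66 z [-0. -0. -1.] F [-1.5 -1.2  4.8] w 13.1 g 60.4 q [ 1.02  0.17 -0.56 -0.   -0.84  1.89]
[-0.2107238   0.44031364  0.02296136]
```

step_arm:
  motion:
    - {"dr":[0,0,0],"slide":[0,0,0.2],"jaw":5}
    - {"dr":[0,0,0],"slide":[0,0,0.4],"jaw":5}
    - {"dr":[0,0,0],"slide":[0,0,0.6],"jaw":5}
    - {"dr":[0,0,0],"slide":[0,0,0.7],"jaw":5}
    - {"dr":[0,0,0],"slide":[0,0,0.8],"jaw":5}
    - {"dr":[0,0,0],"slide":[0,0,0.8],"jaw":5}
    - {"dr":[0,0,0],"slide":[0,0,0.8],"jaw":5}
    - {"dr":[0,0,0],"slide":[0,0,0.8],"jaw":5}

```text
clock: 21.4
position: [352.0, 266.4, 136.7]
ee_rot: [0.784, 0.62, -0.0, 0.0]
contact_force: [-2.3, -0.5, 6.0]
gripper_width: 13.1
grasp_force: 60.4
```

step_arm:
  motion:
    - {"dr":[0,0,0],"slide":[0,0,0.2],"jaw":5}
    - {"dr":[0,0,0],"slide":[0,0,0.3],"jaw":5}
    - {"dr":[0,0,0],"slide":[0,0,0.4],"jaw":5}
    - {"dr":[0,0,0],"slide":[0,0,0.5],"jaw":5}
    - {"dr":[0,0,0],"slide":[0,0,0.5],"jaw":5}
    - {"dr":[0,0,0],"slide":[0,0,0.5],"jaw":5}
    - {"dr":[0,0,0],"slide":[0,0,0.5],"jaw":5}
    - {"dr":[0,0,0],"slide":[0,0,0.5],"jaw":5}

```text
clock: 22.4
position: [352.0, 266.4, 136.7]
ee_rot: [0.784, 0.62, 0.0, 0.0]
contact_force: [-3.9, -0.8, 7.9]
gripper_width: 12.8
grasp_force: 60.9
```

```bash
python3 -c "
from h import *
s=optics.get_image('scene');t=optics.get_image('top')
cv2.imwrite('pics/s4.png',s);cv2.imwrite('pics/t4.png',t)
z=lambda im,x,y:cv2.resize(im[y:y+60,x:x+40],(400,600),interpolation=cv2.INTER_CUBIC)
cv2.imwrite('pics/c5.png',np.hstack([z(s,320,50),z(t,120,330)]))
go();print(arm.read_state()['wrist_torque'])"
```

```text
t 22.5 p [352.  266.4 136.7] yawx 76.67 z [ 0. -0. -1.] F [-2.9 -1.7  8.6] w 12.8 g 60.9 q [ 1.02  0.17 -0.56  0.   -0.84  1.89]
[-0.40762426  0.98551687  0.00375667]
```

View pics/c5.png

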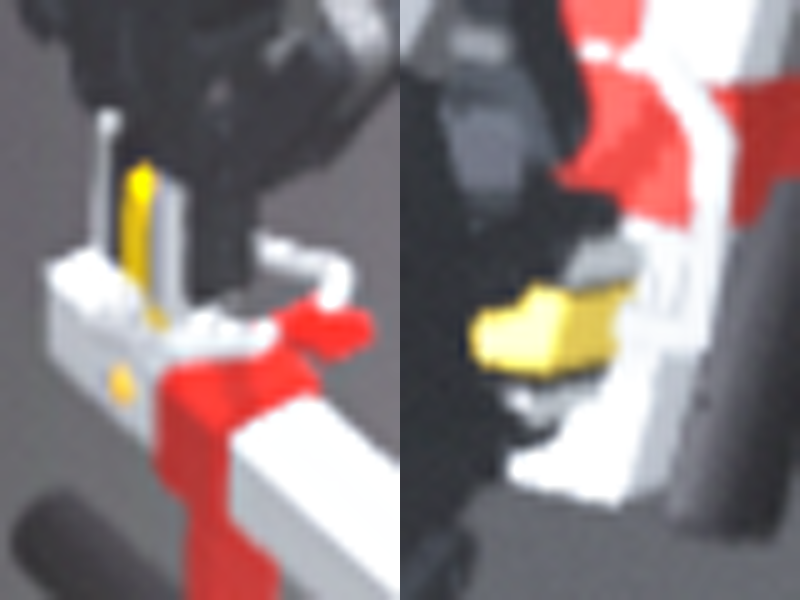

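The collar is down on the bar: z stalled at 136.7 against a predicted 136.8, with only about 8 N. The head is upright and the tab is on the crank side at scene crop (325,325). I'll release and rise.

step_arm:
  motion:
    - {"dr":[0,0,0],"slide":[0,0,0],"jaw":20}
    - {"dr":[0,0,0],"slide":[0,0,0],"jaw":27}
    - {"dr":[0,0,0],"slide":[0,0,0],"jaw":27}
    - {"dr":[0,0,0],"slide":[0,0,0],"jaw":27}
    - {"dr":[0,0,0],"slide":[0,0,-5],"jaw":27}
    - {"dr":[0,0,0],"slide":[0,0,-15],"jaw":27}
    - {"dr":[0,0,0],"slide":[0,0,-35],"jaw":27}
    - {"dr":[0,0,0],"slide":[0,0,-55],"jaw":27}

```text
clock: 23.5
position: [352.1, 266.5, 192.5]
ee_rot: [0.784, 0.62, 0.0, -0.0]
contact_force: [0.0, 0.2, 0.1]
gripper_width: 27.1
grasp_force: 0.0
```

step_arm:
  motion:
    - {"dr":[0,0,0],"slide":[0,0,-20],"jaw":27}
    - {"dr":[0,0,0],"slide":[0,0,-40],"jaw":10}
    - {"dr":[0,0,0],"slide":[0,40,-50],"jaw":0}
    - {"dr":[0,0,0],"slide":[0,80,-50],"jaw":0}
    - {"dr":[0,0,0],"slide":[0,86,-50],"jaw":0}
    - {"dr":[0,0,0],"slide":[0,86,-50],"jaw":0}
    - {"dr":[0,0,0],"slide":[0,86,-50],"jaw":0}
    - {"dr":[0,0,0],"slide":[0,86,-50],"jaw":0}

```text
clock: 24.5
position: [435.0, 246.8, 241.5]
ee_rot: [0.784, 0.621, 0.0, -0.0]
contact_force: [-0.2, 0.1, -0.0]
gripper_width: 0.4
grasp_force: 0.0
```

```bash
python3 -c "
from h import *
s=optics.get_image('scene');t=optics.get_image('top')
cv2.imwrite('pics/s5.png',s);cv2.imwrite('pics/t5.png',t)
z=lambda im,x,y:cv2.resize(im[y:y+90,x:x+60],(400,600),interpolation=cv2.INTER_CUBIC)
cv2.imwrite('pics/c6.png',np.hstack([z(s,315,25),z(t,110,300)]))
go()"
```

```text
t 24.6 p [435.2 246.8 241.5] yawx 76.72 z [ 0.  0. -1.] F [-0.2 -0.5  0.6] w 0.1 g 0.0 q [ 0.84  0.16 -0.27 -0.   -1.13  2.07]
```

View pics/c6.png

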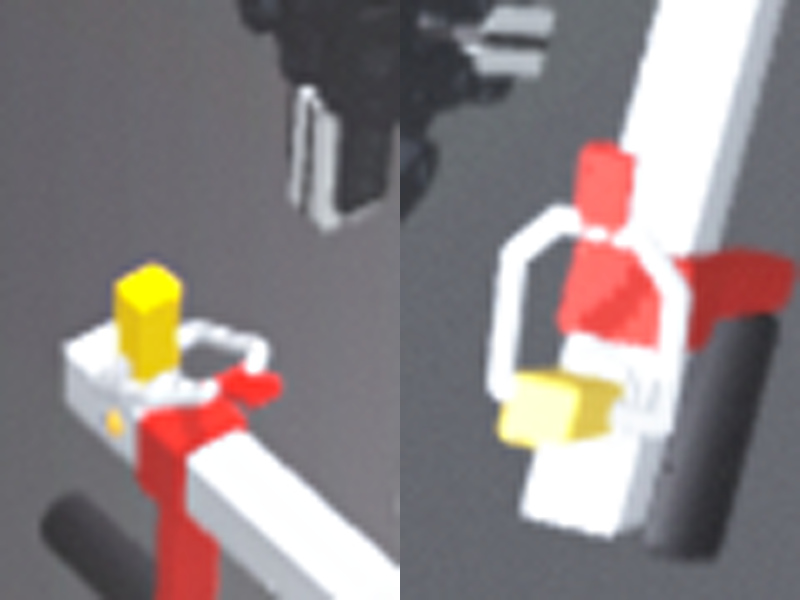

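The pin is home and upright, and the ring is still on the crank side (tab at scene crop (248,385), top crop (605,185)). I'll measure the tab and confirm the collar height.

```bash
python3 -c "
from m import *
s=cv2.imread('pics/s5.png');t=cv2.imread('pics/t5.png')
# tab centres by eye from crops (scale 6.667)
a=np.array([248,385])/6.667+[315,25]-.5; b=np.array([205,185])/6.667+[110,300]-.5
T,e=tri(a,b);u=np.array([-.973,.231]);d=T[:2]-[352,266.4]
print('tab',T,e,'s',d@u,'cross',d@[-.231,-.973])
a=np.array([152,277])/6.667+[315,25]-.5; b=np.array([140,408])/6.667+[110,300]-.5
print('headtop',tri(a,b))
for n in('scene','top'):print(n,((proj(n,[352,266.4,162])-((315,25) if n=='scene' else (110,300))+.5)*6.667))
"
```

```text
tab [402.67840294 253.94761683 157.98112646] 0.13465623750428382 s -52.18658657694739 cross 0.4094577420777994
headtop (array([353.65161337, 264.14915553, 166.16807878]), np.float64(0.2778026521850485))
scene [[149.47439895 283.20733043]]
top [[135.20745899 412.74344934]]
```

step_arm:
  motion:
    - {"dr":[0,0,0],"slide":[0,0,15],"jaw":0}
    - {"dr":[0,0,0],"slide":[0,0,30],"jaw":0}
    - {"dr":[0,0,0],"slide":[0,0,45],"jaw":0}
    - {"dr":[0,0,0],"slide":[0,0,60],"jaw":0}
    - {"dr":[0,0,0],"slide":[0,0,75],"jaw":0}
    - {"dr":[0,0,0],"slide":[0,0,86],"jaw":0}
    - {"dr":[0,0,0],"slide":[0,0,90],"jaw":0}
    - {"dr":[0,0,0],"slide":[0,0,90],"jaw":0}

```text
clock: 25.6
position: [435.8, 246.6, 151.1]
ee_rot: [0.784, 0.62, -0.0, 0.0]
contact_force: [-0.3, -0.5, 0.3]
gripper_width: -0.2
grasp_force: 0.0
```

```bash
python3 -c "
from h import *
go()"
```

```text
t 25.6 p [435.8 246.6 151.1] yawx 76.67 z [ 0. -0. -1.] F [-0.3 -0.5  0.3] w -0.2 g 0.0 q [ 0.84  0.25 -0.41  0.   -0.91  2.07]
```

step_arm:
  motion:
    - {"dr":[0,0,0],"slide":[0,-10,0],"jaw":0}
    - {"dr":[0,0,0],"slide":[0,-17,-7],"jaw":0}
    - {"dr":[0,0,0],"slide":[0,-25,-17],"jaw":0}
    - {"dr":[0,0,0],"slide":[0,-36,-27],"jaw":0}
    - {"dr":[0,0,0],"slide":[0,-48,-34],"jaw":0}
    - {"dr":[0,0,0],"slide":[0,-60,-38],"jaw":0}
    - {"dr":[0,0,0],"slide":[0,-72,-38],"jaw":0}
    - {"dr":[0,0,0],"slide":[0,-72,-38],"jaw":0}

```text
clock: 26.6
position: [366.7, 265.0, 193.7]
ee_rot: [0.783, 0.621, 0.004, -0.0]
contact_force: [1.1, -2.4, 17.3]
gripper_width: -0.1
grasp_force: 8.0
```

```bash
python3 -c "
from h import *
s=optics.get_image('scene');t=optics.get_image('top')
cv2.imwrite('pics/s6.png',s);cv2.imwrite('pics/t6.png',t)
z=lambda im,x,y:cv2.resize(im[y:y+90,x:x+60],(400,600),interpolation=cv2.INTER_CUBIC)
cv2.imwrite('pics/c7.png',np.hstack([z(s,315,25),z(t,110,300)]))
go()"
```

```text
t 26.7 p [367.  265.  193.7] yawx 76.81 z [ 0.006  0.005 -1.   ] F [ 0.5 -2.4 15.2] w -0.1 g 8.2 q [ 0.99  0.12 -0.46  0.   -0.99  1.92]
```

View pics/c7.png

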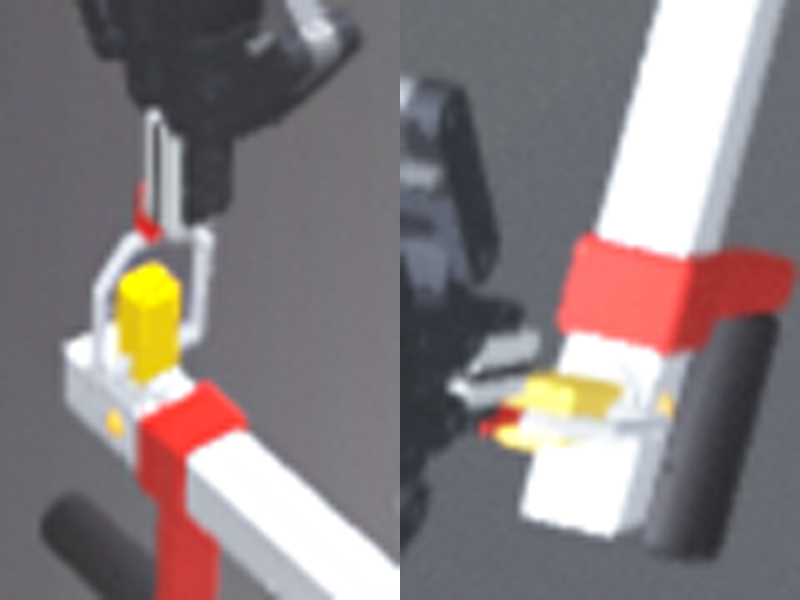

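The ring stands upright (tab at scene crop (147,225), g≈1.57) and the pin is still home. The fingertip rests on the loop end at about 15 N, so I'll raise it a little and carry on over.

step_arm:
  motion:
    - {"dr":[0,0,0],"slide":[0,0,-4],"jaw":0}
    - {"dr":[0,0,0],"slide":[0,0,-7],"jaw":0}
    - {"dr":[0,0,0],"slide":[0,-8,-7],"jaw":0}
    - {"dr":[0,0,0],"slide":[0,-16,-6],"jaw":0}
    - {"dr":[0,0,0],"slide":[0,-26,-3],"jaw":0}
    - {"dr":[0,0,0],"slide":[0,-36,4],"jaw":0}
    - {"dr":[0,0,0],"slide":[0,-44,12],"jaw":0}
    - {"dr":[0,0,0],"slide":[0,-50,21],"jaw":0}

```text
clock: 27.7
position: [316.2, 274.7, 167.4]
ee_rot: [0.784, 0.62, -0.0, 0.0]
contact_force: [-0.1, -0.3, 0.7]
gripper_width: -0.0
grasp_force: 0.3
```

```bash
python3 -c "
from h import *
go()"
```

```text
t 27.7 p [316.2 274.7 167.4] yawx 76.69 z [-0. -0. -1.] F [-0.1 -0.3  0.7] w -0.0 g 0.3 q [ 1.11  0.09 -0.56 -0.   -0.91  1.8 ]
```

step_arm:
  motion:
    - {"dr":[0,0,0],"slide":[0,-4,9],"jaw":0}
    - {"dr":[0,0,0],"slide":[0,-8,19],"jaw":0}
    - {"dr":[0,0,0],"slide":[0,-12,29],"jaw":0}
    - {"dr":[0,0,0],"slide":[0,-16,36],"jaw":0}
    - {"dr":[0,0,0],"slide":[0,-18,40],"jaw":0}
    - {"dr":[0,0,0],"slide":[0,-18,42],"jaw":0}
    - {"dr":[0,0,0],"slide":[0,-18,43],"jaw":0}
    - {"dr":[0,0,0],"slide":[0,-18,43],"jaw":0}

```text
clock: 28.7
position: [299.6, 278.9, 125.3]
ee_rot: [0.785, 0.62, 0.0, -0.0]
contact_force: [0.2, 0.1, -0.4]
gripper_width: 0.2
grasp_force: 0.1
```

```bash
python3 -c "
from h import *
s=optics.get_image('scene');t=optics.get_image('top')
z=lambda im,x,y:cv2.resize(im[y:y+90,x:x+60],(400,600),interpolation=cv2.INTER_CUBIC)
cv2.imwrite('pics/c8.png',np.hstack([z(s,305,25),z(t,110,310)]))
go()"
```

```text
t 28.8 p [299.6 278.9 125.3] yawx 76.65 z [ 0.  0. -1.] F [-0.2 -0.6  1. ] w -0.1 g 0.0 q [ 1.15  0.14 -0.64 -0.   -0.79  1.76]
```

View pics/c8.png

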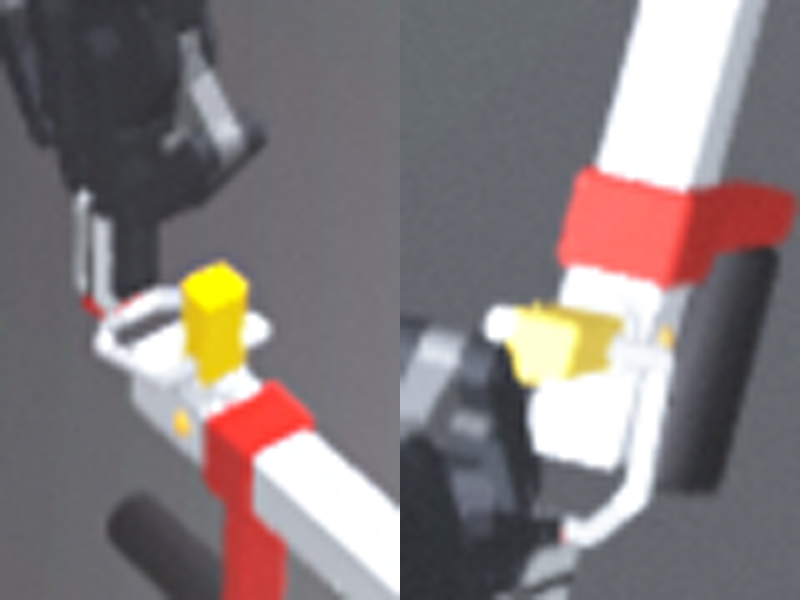

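The ring is now over the free end, just past level (tab at scene crop (95,305)), and the pin is upright and home. I'll press the last few mm to the stop.

step_arm:
  motion:
    - {"dr":[0,0,0],"slide":[0,0,1],"jaw":0}
    - {"dr":[0,0,0],"slide":[0,0,2],"jaw":0}
    - {"dr":[0,0,0],"slide":[0,0,3],"jaw":0}
    - {"dr":[0,0,0],"slide":[0,0,4],"jaw":0}
    - {"dr":[0,0,0],"slide":[0,0,5],"jaw":0}
    - {"dr":[0,0,0],"slide":[0,0,6],"jaw":0}
    - {"dr":[0,0,0],"slide":[0,0,6],"jaw":0}
    - {"dr":[0,0,0],"slide":[0,0,6],"jaw":0}

```text
clock: 29.8
position: [299.5, 278.9, 119.3]
ee_rot: [0.784, 0.62, 0.0, -0.0]
contact_force: [0.1, -0.8, 1.3]
gripper_width: -0.2
grasp_force: 0.4
```

step_arm:
  motion:
    - {"dr":[0,0,0],"slide":[0,0,0.5],"jaw":0}
    - {"dr":[0,0,0],"slide":[0,0,1],"jaw":0}
    - {"dr":[0,0,0],"slide":[0,0,1.5],"jaw":0}
    - {"dr":[0,0,0],"slide":[0,0,2],"jaw":0}
    - {"dr":[0,0,0],"slide":[0,0,2],"jaw":0}
    - {"dr":[0,0,0],"slide":[0,0,2],"jaw":0}
    - {"dr":[0,0,0],"slide":[0,0,2],"jaw":0}
    - {"dr":[0,0,0],"slide":[0,0,2],"jaw":0}

```text
clock: 30.8
position: [299.7, 279.2, 117.5]
ee_rot: [0.784, 0.62, 0.0, -0.0]
contact_force: [0.3, 0.1, 4.7]
gripper_width: 0.2
grasp_force: 2.2
```

step_arm:
  motion:
    - {"dr":[0,0,0],"slide":[0,0,0.3],"jaw":0}
    - {"dr":[0,0,0],"slide":[0,0,0.6],"jaw":0}
    - {"dr":[0,0,0],"slide":[0,0,0.8],"jaw":0}
    - {"dr":[0,0,0],"slide":[0,0,0.8],"jaw":0}
    - {"dr":[0,0,0],"slide":[0,0,0.8],"jaw":0}
    - {"dr":[0,0,0],"slide":[0,0,0.8],"jaw":0}
    - {"dr":[0,0,0],"slide":[0,0,0.8],"jaw":0}
    - {"dr":[0,0,0],"slide":[0,0,0.8],"jaw":0}

```text
clock: 31.8
position: [299.8, 279.3, 117.0]
ee_rot: [0.784, 0.62, 0.001, -0.0]
contact_force: [-1.0, -0.3, 6.8]
gripper_width: 0.3
grasp_force: 3.1
```

step_arm:
  motion:
    - {"dr":[0,0,0],"slide":[0,0,-5],"jaw":0}
    - {"dr":[0,0,0],"slide":[0,0,-20],"jaw":0}
    - {"dr":[0,0,0],"slide":[0,0,-45],"jaw":0}
    - {"dr":[0,0,0],"slide":[0,0,-75],"jaw":0}
    - {"dr":[0,0,0],"slide":[-40,0,-90],"jaw":0}
    - {"dr":[0,0,0],"slide":[-80,0,-100],"jaw":0}
    - {"dr":[0,0,0],"slide":[-100,0,-100],"jaw":0}
    - {"dr":[0,0,0],"slide":[-100,0,-100],"jaw":0}

```text
clock: 32.8
position: [275.9, 180.6, 216.0]
ee_rot: [0.785, 0.62, -0.0, -0.0]
contact_force: [0.5, 0.3, -0.5]
gripper_width: -0.2
grasp_force: 0.0
```

```bash
python3 -c "
from h import *
s=optics.get_image('scene');t=optics.get_image('top')
z=lambda im,x,y:cv2.resize(im[y:y+90,x:x+60],(400,600),interpolation=cv2.INTER_CUBIC)
cv2.imwrite('pics/c9.png',np.hstack([z(s,305,25),z(t,110,310)]))
go()
H=np.array([352,266.4]);u=np.array([-.973,.231])
for g in(3.14,3.3,3.5):
  P=[*(H+u*57*-np.cos(g)),135+57*np.sin(g)]
  print(g,[((proj(n,P)-o+.5)*6.667).round(0).tolist() for n,o in(('scene',(305,25)),('top',(110,310)))])"
```

```text
t 32.9 p [276.6 182.  216.2] yawx 76.66 z [-0. -0. -1.] F [0.9 0.8 0.3] w -0.3 g 0.0 q [ 1.09 -0.14 -0.65 -0.   -1.06  1.82]
3.14 [[[111.0, 260.0]], [[112.0, 582.0]]]
3.3 [[[113.0, 285.0]], [[128.0, 574.0]]]
3.5 [[[118.0, 317.0]], [[149.0, 555.0]]]
```

View pics/c9.png

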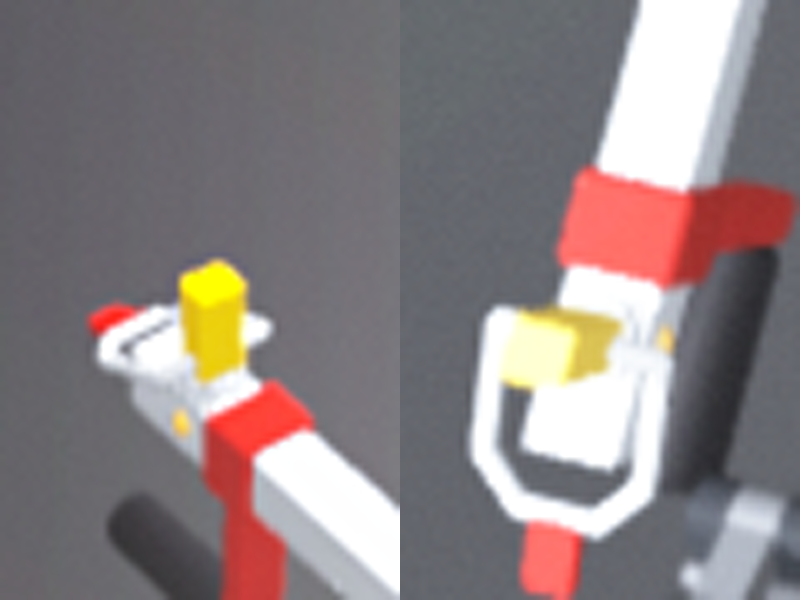

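The tab sits at scene (113,318) and top (151,560), which matches the 3.5 rad prediction of (118,317) and (149,555). The head is unchanged, so the pin is home. Handing in.

```bash
python3 -c "
from bench import arm
print(arm.job_done())"
```

```text
the job is handed in; nothing more can be done
None
```

I handed the job in at about 33 s: the pin is fully home in the bar's hole, its ring is swung over the free end to the stop (about 3.5 rad by camera), the robot is clear, and the measured wrist force while inserting the pin stayed under 10 N; the hand-in returned no verdict.

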